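# Clamp a porcelain jug for painting

## Task

Stand the white jug with the handle upright in the open cradle of the decorating clamp, between the jaw and the two rubber posts, with its handle pointing straight at the index mark on the base plate, set it down gently and let go. Then turn the clamp's black knob clockwise until it clicks past its detent and stays there, so that the jaw holds the jug. Leave the other ware as it stands.

Things in the scene. Friction and masses are not known exactly. Their poses are not given: they have to be found in the camera images.
- jug: white porcelain jug, 153 mm tall, 0.35 kg: belly of diameter 68 mm (widest from 22 to 85 mm height), shoulder, straight open neck of outer diameter 42 mm from 110 to 153 mm height. One handle loop (bar 11 mm thick) points along its own +x, reaching 68 mm from the axis between 28 and 96 mm height. Origin: centre of its underside, z up
- jug_neck (a point): point on the jug's axis 135 mm above its underside, middle of the straight neck: a good place to grip; axes as the jug's
- jug_handle (a point): middle of the jug's handle, 58 mm from the jug's axis along its +x, 65 mm above its underside
- clamp: decorating clamp fixed to the table at varying yaw: aluminium base plate 150 x 300 x 20 mm, long along its own y. The cradle is at its +y end; at its -y end a grey housing (100 x 100 mm, top 55 mm above the table) carries the knob; a steel jaw with a rubber pad moves from the housing towards the cradle. Origin: under the middle of the plate, z up
- cradle (a point): axis of the clamped jug, on top of the base plate (20 mm above the table), clamp axes. Two rubber posts (diameter 16 mm, tops 85 mm above the table) stand at x = -28 and +28, y = +31 mm from here. The open jaw's sprung pad (44 mm wide, 30 to 85 mm above the table) faces +y at y = -50 mm: 16 mm of room. The knob drives it up to 19 mm towards the posts, pushing the jug against them
- index_mark (a point): index mark: a flat black arrow 36 mm long on the base plate in front of the cradle, on the side towards the robot, pointing at the cradle; this point lies 58 mm from the cradle point along the clamp's -x, under where the middle of the jug's handle belongs
- knob_grip (a point): black knob on the housing, vertical axis: disc of diameter 76 mm (55 to 65 mm above the table) with a grip bar 72 mm long, 16 mm thick, its top 103 mm above the table. Point on the axis at gripping height, 89 mm above the table; x along the bar (turns with the knob; along the clamp's x when open), z up
- knob (a joint): knob angle, growing clockwise seen from above: 0 open (rests in a detent), hump of the detent at about 0.65 rad (resists with up to about 0.3 N m, then snaps on by itself), 1.30 clamped, where it stays
- jaw (a joint): jaw travel towards the cradle, driven by the knob only: 0 open, 0.019 m with the knob clicked home
- vase: bystander: smooth white porcelain vase without a handle, largest diameter 68 mm, 138 mm tall; stands near the jug (they may change places). Origin: centre of its underside
- jar: bystander: white lidded jar, diameter 90 mm, 115 mm tall, behind the clamp. Origin: centre of its underside
- bowl: bystander: white bowl, diameter 120 mm, 55 mm tall, behind the clamp. Origin: centre of its underside
- cup: bystander: white cup without a handle, diameter 72 mm, 55 mm tall, beside the knob end of the clamp. Origin: centre of its underside
- mug: bystander: blue-white mug with a handle, diameter 80 mm, 90 mm tall, on the left. Origin: centre of its underside
- dish: bystander: flat white dish, diameter 140 mm, 18 mm tall, on the left. Origin: centre of its underside
- paintbrush: bystander: brush 180 mm long, lying at the right rear. Origin: under its middle
There are look-alikes about, which are no part of the job. What is shaped like the jug but orange is not meant.

How it is judged:
By the outcome, as a careful person would: the job done as asked, in the order asked, and still so for the second after the job is handed in, with the robot touching nothing.
It also fails if it takes over 56 s, if anything falls off the work surface, if the arm or the gripper's body presses on something with over 40 N, if the wrist force passes 120 N, or if a joint passes its speed limit or range.

## Robot

A 6-joint arm with a two-finger parallel gripper is mounted at the origin on the work surface. World frame = base frame: x ahead of the robot, y to its left, z up, the work surface at z = 0. Lengths are in mm, angles in degrees, forces in N, time in s.
With the tool pointing down it reaches from about 300 to 850 mm from the base axis. Payload 4.2 kg.
Tool frame: the origin (TCP) lies midway between the tips of the shut fingers; the grasp point (between the pads) lies 19 mm behind it; z points along the fingers, y is the line along which they close (so a half turn about z gives the same grasp; the last joint's range is limited). The gripper opens to 91 mm and grips with 3 to 60 N. Pads are 32 mm wide; open, the fingers measure 118 mm over their backs; the gripper's body (76 mm by 178 mm) begins 60 mm behind the grasp point.
Start: joints at [-77.636, 18.312, 89.639, -0, 72.044, -1.146], TCP at [134.334, -559.104, 213.976] pointing down, gripper open.
Joint ranges: [-177.97, 177.97], [-48.28, 115.42], [12.27, 149.76], [-77.06, 257.06], [2.81, 150.46], [-146.56, 146.56]. Speed limits (degrees/s): [147.25, 147.25, 180, 180, 180, 180].

## Interface

Orientations are given as [roll, pitch, yaw] about the fixed x, y, z axes, in that order (R = Rz(yaw) Ry(pitch) Rx(roll)).
In Python, from workcell import state, grab_frame, camera_model, workorder gives the robot as it stands.
- The arm moves only by the tool carry_out, never from a script. Its argument "commands" is a list of rows, each a list of 7 numbers: the turn, a rotation vector about the tool's x, y, z in degrees, then the shift along the tool's x, y, z in mm, then the opening, from -1 (shut) to 1 (fully open). In form: [[ax, ay, az, dx, dy, dz, hand], ...]. A call has 1 to 20 rows; each row is the pose to reach, as a shift and turn from the pose commanded when the call began, along the tool's axes at that moment; what a row does not reach only later rows make up. A row lasts 1/10 s, in which the tool goes at most 50 mm and 8.59 degrees, less where a joint would pass 70% of its speed; a pose out of reach is approached as far as the arm can. A call with a gripper value outside its range is refused whole. The fingers move at their own pace and stop on an object; "force" is the grip in N (left out, the last holds). Time passes only in rows, so rows that repeat a pose let the fingers close. It gives the time, the measured TCP pose, the force, the opening and the grip force at its end, in the units of the state.
- state(): the state, without advancing time (a new reading comes with each control period).
- grab_frame(name): name is "side" or "top" or "wrist"; returns the picture (480x640x3 uint8, red, green, blue); there is no depth.
- camera_model(name): a dict with "fx", "fy", "cx", "cy" (pixels), "origin" and "rotation" of the camera in the world; the wrist camera has in their place "mount" (4x4, takes a point from camera to tool coordinates, whose origin is the TCP and whose axes are the flange's). Camera axes: x right, y up, looking along -z (the intrinsics and any distortion apply to the point x, -y, -z); pixel columns grow to the right and rows downward; lengths in mm; the calibration is good to about 2 mm. A picture is of the moment at which its call begins: read the wrist's pose just before it. camera_model takes no time and is no camera call.
- workorder.job_done(): hands the job in; it is judged then, once.
The state is a dict: "time_s": time; "qpos": joint angles; "qvel": joint speeds; "effort": joint torques, N m; "ee_pos": TCP position; "ee_rot": TCP orientation; "force": force on the tool from outside, world axes, zero at the start; "torque": the same for the moment, N m; "gripper_width": finger opening in mm; "gripper_force": force on a finger pad.
Only numpy, scipy, OpenCV 4.12 (cv2) and the standard library are available. Lean on these libraries where they do the work, as an engineer would, in place of code of your own. Each camera call takes 0.05 s, during which the arm holds its last target. There are 200 camera calls.

## Working session

There is one attempt and no reset: what is moved stays moved. The work goes in short steps, Python scripts to look and compute and a tool call to move; the robot and the scene stay as the last step left them, time stands still between calls to the robot, and variables do not carry over. Pictures are saved under pics/ and viewed, at most 10 in all, crops included, and the job is handed in when it is done.

Besides the shell and the picture viewer there is one more tool, called after ">>>" as a command line: name --pt "numbers of a row" for each row, then --argument value for the rest. carry_out: Moves the arm, as the interface text tells. Its arguments: {"type":"object","properties":{"commands":{"type":"array"},"force":{"type":"number"}},"required":["commands"]}

```bash
ls; mkdir -p pics
python3 - <<'E'
from workcell import state, grab_frame, camera_model
import cv2,json
print(state())
for n in ["side","top","wrist"]:
    print(n,camera_model(n))
a=[grab_frame(n)[:,:,::-1] for n in ["side","top"]]
for n,i in zip(["side","top"],a): cv2.imwrite(f"pics/{n}0.png",i)
E
```

```text
pics
{'time_s': 0.0, 'qpos': array([-7.76373676e+01,  1.83524891e+01,  8.97046718e+01, -1.53909246e-03,
        7.20395509e+01, -1.14510435e+00]), 'qvel': array([ 0.02756794, -0.01001771,  0.01410182,  0.01574006, -0.09540059,
        0.12254963]), 'effort': array([-2.14322885e-03, -4.12464631e+01, -2.31974816e+01,  7.26059242e-02,
        4.57703532e-02, -1.54686522e-04]), 'ee_pos': array([ 134.2072029 , -558.63962719,  213.12348609]), 'ee_rot': array([-1.79903278e+02, -4.69739322e-04,  1.35082122e+01]), 'force': array([ 0.58508729,  0.04140922, -0.49788664]), 'torque': array([0.02553078, 0.02515652, 0.03937143]), 'gripper_force': 0.0, 'gripper_width': 91.38799441291678}
side {'fx': 438.54057928632255, 'fy': 438.54057928632255, 'cx': 318.0020745871964, 'cy': 234.20883645152043, 'origin': array([385.3162811 , 832.31738023, 772.55438759]), 'rotation': array([  50.91019686,    1.01141728, -170.50982059])}
top {'fx': 475.4187295608593, 'fy': 475.4187295608593, 'cx': 329.0225595520243, 'cy': 240.40440370390644, 'origin': array([ 429.19192423,   61.61565627, 1178.64527843]), 'rotation': array([  6.7277515 ,  -0.45264623, -91.2686164 ])}
wrist {'fx': 378.4539624863604, 'fy': 378.4539624863604, 'cx': 324.8931078544338, 'cy': 238.3643628390362, 'mount': array([[ 7.95535474e-04,  9.69287461e-01,  2.45929228e-01,
         6.82406536e+01],
       [ 9.99999642e-01, -8.41947288e-04,  8.35759127e-05,
         2.72075603e-02],
       [ 2.88068530e-04,  2.45929073e-01, -9.69287784e-01,
        -1.70668928e+02],
       [ 0.00000000e+00,  0.00000000e+00,  0.00000000e+00,
         1.00000000e+00]])}
```

View pics/top0.png

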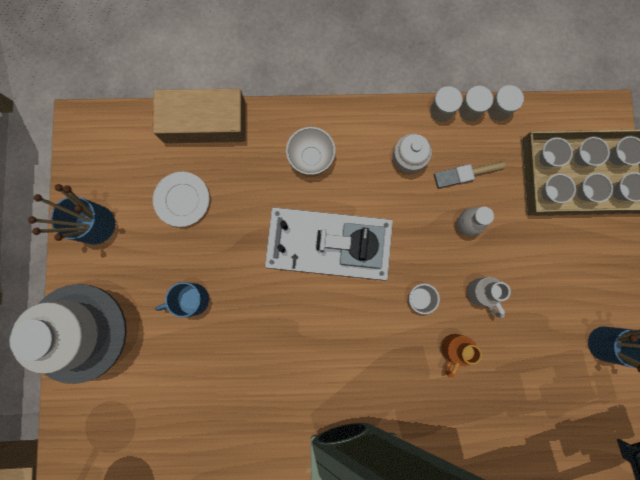

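View pics/side0.png

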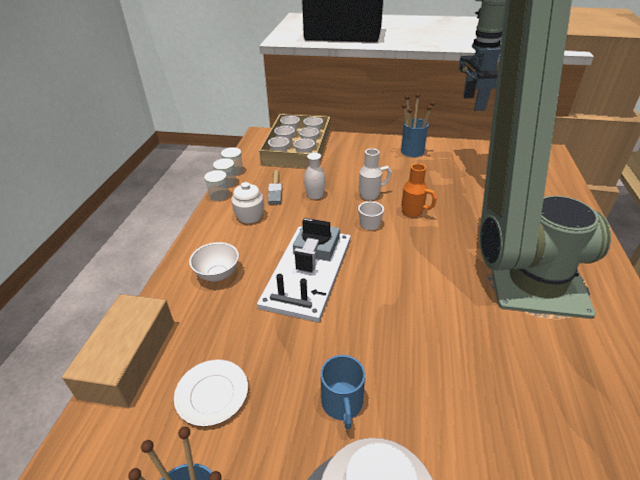

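The top view shows the white jug at (492,292) with its handle towards (500,312). Other candidates are the orange jug at (462,352), which the task excludes, the handle-less vase at (478,222), the blue mug at (185,300) and the cup at (424,299). In the side view the white jug is at (371,178). The clamp is at top (328,244), with its cradle at the left end and its arrow at (295,262). I'll check with one close crop montage.

Run:
```python
import cv2,numpy as np
t=cv2.imread("pics/top0.png");s=cv2.imread("pics/side0.png")
def c(i,x,y,w,h): return cv2.resize(i[y:y+h,x:x+w],(400,300),interpolation=cv2.INTER_CUBIC)
cv2.imwrite("pics/m.png",np.vstack([np.hstack([c(t,450,260,80,60),c(t,256,196,144,108)]),np.hstack([c(s,330,140,80,60),c(s,250,210,120,90+20)])]) if 0 else np.vstack([np.hstack([c(t,450,260,80,60),c(t,260,196,144,108)]),np.hstack([c(s,335,145,80,60),c(s,250,212,144,108)])]))
```

```text
(no output)
```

View pics/m.png

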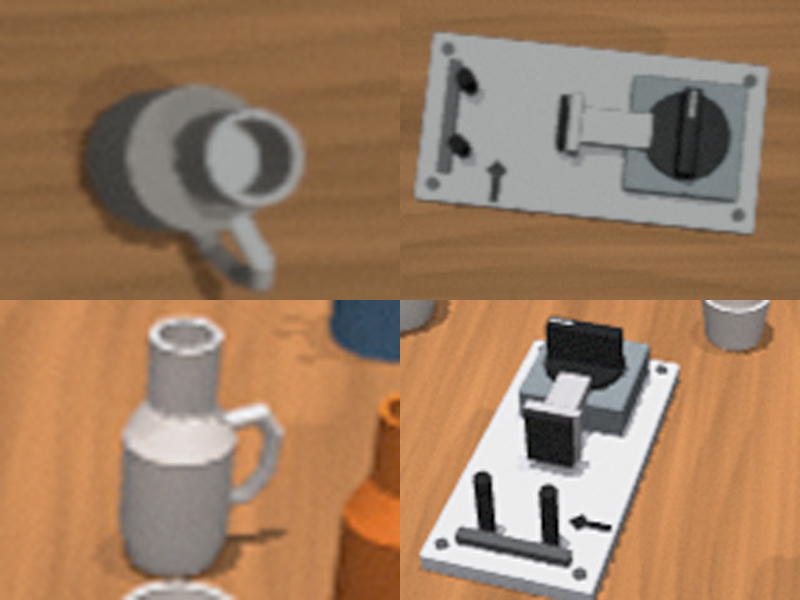

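The crops confirm the choice: a white jug with a square handle. In top pixels its rim centre is (500.8,291.6) and its handle runs down to about (502,317). The clamp plate, posts, jaw, knob bar and arrow are all clear.

```bash
cat > h.py <<'E'
import numpy as np, cv2
from scipy.spatial.transform import Rotation as Ro
from workcell import state, grab_frame, camera_model
def cam(n,st=None):
    c=camera_model(n)
    if n=="wrist":
        st=st or state(); T=np.eye(4); T[:3,:3]=Ro.from_euler('xyz',st['ee_rot'],degrees=True).as_matrix(); T[:3,3]=st['ee_pos']
        T=T@c['mount']; R,o=T[:3,:3],T[:3,3]
    else: R,o=Ro.from_euler('xyz',c['rotation'],degrees=True).as_matrix(),c['origin']
    return c,R,o
def ray(C,p):
    c,R,o=C; d=R@np.array([(p[0]-c['cx'])/c['fx'],-(p[1]-c['cy'])/c['fy'],-1]); return o,d/np.linalg.norm(d)
def atz(C,p,z):
    o,d=ray(C,p); return o+d*(z-o[2])/d[2]
def tri(*cp):
    A=np.zeros((3,3));b=np.zeros(3);rs=[ray(C,p) for C,p in cp]
    for o,d in rs:
        P=np.eye(3)-np.outer(d,d);A+=P;b+=P@o
    X=np.linalg.solve(A,b); return X, max(np.linalg.norm(np.cross(X-o,d)) for o,d in rs)
def proj(C,X):
    c,R,o=C; q=(np.atleast_2d(X)-o)@R; return np.c_[c['cx']+c['fx']*q[:,0]/-q[:,2], c['cy']+c['fy']*q[:,1]/q[:,2]]
E
python3 - <<'E'
from h import *
np.set_printoptions(precision=1,suppress=True)
T=cam("top");S=cam("side")
def cv(u,v,x,y,s): return ((u+.5)/s+x-.5,(v+.5)/s+y-.5)
tj=lambda u,v:cv(u,v,450,260,5); tc=lambda u,v:cv(u-400,v,260,196,400/144)
sj=lambda u,v:cv(u,v-300,335,145,5); sc=lambda u,v:cv(u-400,v-300,250,212,400/144)
for n,a,b in [("rim",tj(254,158),sj(187,334)),("hcorner",tj(262,262),sj(268,408)),
 ("TL",tc(435,33),sc(422,557)),("TR",tc(768,67),sc(535,342)),("BR",tc(753,234),sc(680,364)),("BL",tc(414,200),sc(593,587)),
 ("post+",tc(461,70),sc(483,476)),("post-",tc(455,138),sc(548,490)),("tip",tc(497,160),sc(570,521)),("tail",tc(494,200),sc(611,528)),
 ("bar+",tc(692,92),sc(549,322)),("bar-",tc(685,176),sc(622,327))]:
    print(n,*tri((T,a),(S,b)))
P=[atz(T,tc(*p),20)[:2] for p in [(435,33),(768,67),(753,234),(414,200)]]
for p in P: print(p)
print("centre",np.mean(P,0)); v=P[0]-P[1]+P[3]-P[2]; print("yaw",np.degrees(np.arctan2(-v[0],v[1])))
w=P[0]-P[3]+P[1]-P[2];print("yaw2",np.degrees(np.arctan2(w[1],w[0])))
a=atz(T,tj(254,158),153);b=atz(T,tj(262,262),96);c=atz(S,sj(268,408),94);print(a,b,c,np.degrees(np.arctan2(*(b-a)[1::-1])),np.degrees(np.arctan2(*(c-a)[1::-1])))
E
```

```text
rim [ 430.7 -315.   154.1] 1.4014261940323376
hcorner [ 382.2 -337.    96.1] 3.335392451892915
TL [648.9 187.8  17.1] 1.9552339299520902
TR [ 613.1 -108.2   16.4] 1.0480798828745885
BR [464.7 -88.8  20.7] 1.1747347531258165
BL [501.2 206.5  26.9] 0.48504442919114743
post+ [601.2 158.3  88.9] 4.197392732404283
post- [545.7 164.3  87. ] 2.9182400411797444
tip [534.  134.   21.6] 1.5813360948874768
tail [498.7 137.1  21.9] 1.746810638714438
bar+ [580.2 -32.2 102.3] 0.7107951302557396
bar- [511.1 -23.6 110.5] 0.033954718999263764
[650.3 187.9]
[ 613.6 -107.6]
[465.9 -88.8]
[502.1 207.5]
centre [558.   49.7]
yaw -7.032761023028223
yaw2 -7.381068201108274
[ 432.1 -315.4  153. ] [ 385.5 -336.9   96. ] [ 378.9 -341.    94. ] -155.1679989109014 -154.3305381018362
```

Triangulation fits the given sizes. The rim is at (431,-315,154), the plate top at about 20, the posts at about 87 and the knob bar at about 105. Clamp yaw is about -7.2°, and the handle points at about -155°. Next I hover over the jug at z 240, yaw 100.

>>> carry_out --pt "0 0 -8 35 -17 -26 1" --pt "0 0 -16 80 -38 -26 1" --pt "0 0 -24 125 -60 -26 1" --pt "0 0 -32 170 -82 -26 1" --pt "0 0 -40 215 -104 -26 1" --pt "0 0 -48 260 -125 -26 1" --pt "0 0 -56 300 -145 -26 1" --pt "0 0 -64 330 -159 -26 1" --pt "0 0 -72 346 -167 -26 1" --pt "0 0 -80 346 -167 -26 1" --pt "0 0 -86.5 346 -167 -26 1" --pt "0 0 -86.5 346 -167 -26 1" --pt "0 0 -86.5 346 -167 -26 1" --pt "0 0 -86.5 346 -167 -26 1"

```text
time_s: 1.5
ee_pos: [431.6, -316.0, 239.8]
ee_rot: [-180.0, -0.0, 99.9]
force: [-0.4, -0.1, 0.6]
gripper_width: 91.1
gripper_force: 0.0
```

Run:
```python
from h import *
s=state(); i=grab_frame("wrist")[:,:,::-1]; cv2.imwrite("pics/w1.png",i); print(s['time_s'],s['ee_pos'],s['ee_rot'],s['qpos'])
C=cam("wrist",s); np.save("w1.npy",np.r_[s['ee_pos'],s['ee_rot']]); print(proj(C,[[431.5,-315,153],[383,-338,96],[431.5,-315,0]]))
```

```text
1.5 [ 431.55454092 -315.98408461  239.82709738] [-1.79989887e+02 -7.43381843e-03  9.98983665e+01] [-3.74420561e+01  1.37892430e+01  9.22675097e+01 -2.49709502e-03
  7.39555673e+01 -4.73397328e+01]
[[326.02146505 242.06782958]
 [265.68068855 241.28835875]
 [325.84698692 206.6338133 ]]
```

View pics/w1.png

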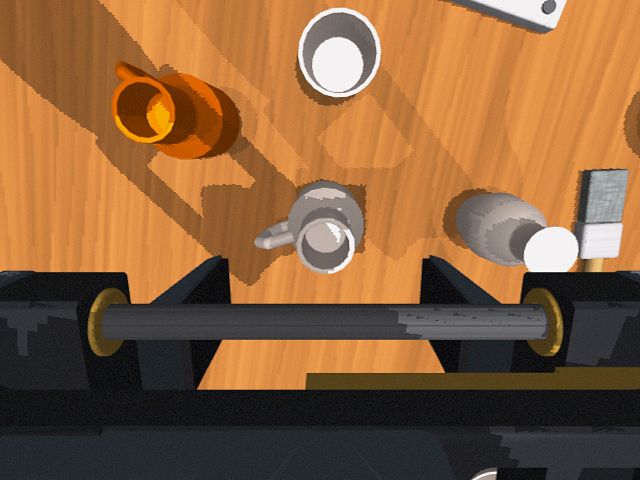

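The wrist view shows the white jug with its rim centre at about (326,244), which predicts well. The handle runs left to (258,242), the orange jug is at upper left (150,110), the vase is at right (500,230) and the cup is at the top (338,52). I'll refine the handle yaw with an overlay.

Run:
```python
from h import *
v=np.load("w1.npy"); C=cam("wrist",dict(ee_pos=v[:3],ee_rot=v[3:])); i=cv2.imread("pics/w1.png")
crops=[]
from itertools import product
t=np.linspace(0,2*np.pi,60)
def draw(yaw,x,y):
    j=cv2.resize(i[170:290,240:400],None,fx=2.5,fy=2.5,interpolation=cv2.INTER_CUBIC)
    a=np.radians(yaw)
    def pl(P,c):
        p=(proj(C,P)-[240,170]+.5)*2.5
        cv2.polylines(j,[p.astype(int)],False,c,1)
    for r,z in [(21,153),(34,85)]: pl(np.c_[x+r*np.cos(t),y+r*np.sin(t),0*t+z],(0,0,255))
    for s in (-5.5,5.5):
        R=np.array([[30,90.5],[55,90.5],[62.5,80],[62.5,45],[30,33]])
        pl(np.c_[x+R[:,0]*np.cos(a)-s*np.sin(a),y+R[:,0]*np.sin(a)+s*np.cos(a),R[:,1]],(255,0,0) if s<0 else (0,160,0))
    cv2.putText(j,f"{yaw}",(5,20),0,.6,(0,0,0)); return j
g=[draw(y,431.5,-315.) for y in (-158,-154,-150,-146)]
cv2.imwrite("pics/ov.png",np.vstack([np.hstack(g[:2]),np.hstack(g[2:])]))
```

```text
(no output)
```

View pics/ov.png

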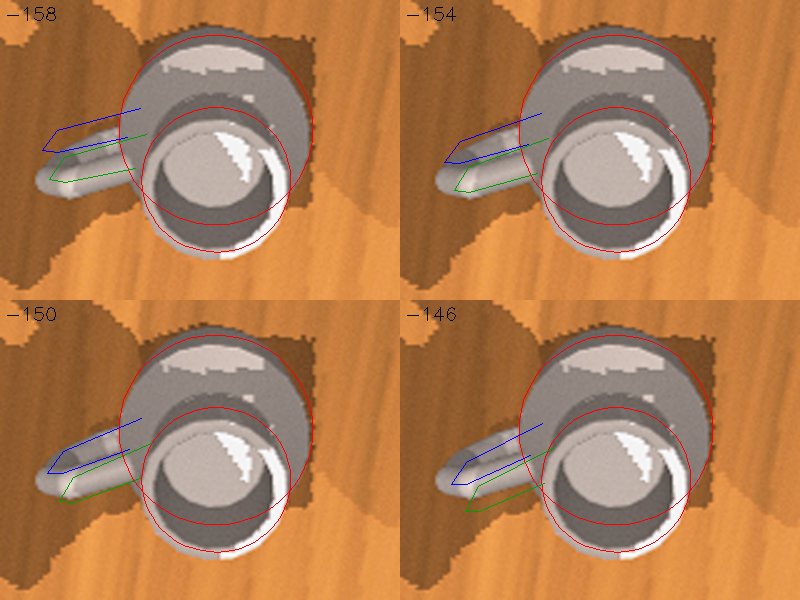

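The rim sits about 3 px lower than predicted, so the jug axis is near (431.6,-316.8). The handle tip fits a yaw of about -154.5°. I descend and grip the neck.

>>> carry_out --pt "0 0 0 -0.8 0 30 1" --pt "0 0 0 -0.8 0 65 1" --pt "0 0 0 -0.8 0 95 1" --pt "0 0 0 -0.8 0 112 1" --pt "0 0 0 -0.8 0 122 1" --pt "0 0 0 -0.8 0 122 1" --pt "0 0 0 -0.8 0 122 1" --pt "0 0 0 -0.8 0 122 -1" --pt "0 0 0 -0.8 0 122 -1" --pt "0 0 0 -0.8 0 122 -1" --pt "0 0 0 -0.8 0 122 -1" --pt "0 0 0 -0.8 0 122 -1" --pt "0 0 0 -0.8 0 122 -1" --pt "0 0 0 -0.8 0 122 -1" --pt "0 0 0 -0.8 0 122 -1" --pt "0 0 0 -0.8 0 122 -1" --force 25

```text
time_s: 3.15
ee_pos: [431.8, -316.7, 118.0]
ee_rot: [-180.0, 0.0, 100.0]
force: [-0.9, -0.8, 0.4]
gripper_width: 41.9
gripper_force: 25.0
```

Grip is good at 41.9 mm, the neck's width. I lift the jug and move to a viewpoint short of the cradle, turning the handle to its target.

>>> carry_out --pt "0 0 0 0 0 -10 -1" --pt "0 0 0 0 0 -35 -1" --pt "0 0 0 0 0 -65 -1" --pt "0 0 0 0 0 -95 -1" --pt "0 0 0 0 0 -120 -1" --pt "0 0 2 15 7 -132 -1" --pt "0 0 5 40 19 -132 -1" --pt "0 0 9 75 36 -132 -1" --pt "0 0 13 110 53 -132 -1" --pt "0 0 17 145 70 -132 -1" --pt "0 0 20 180 86 -132 -1" --pt "0 0 23 215 103 -132 -1" --pt "0 0 26 250 120 -132 -1" --pt "0 0 29 280 134 -132 -1" --pt "0 0 31 303 145 -132 -1" --pt "0 0 32 317 152 -132 -1" --pt "0 0 32.7 322 154.6 -132 -1" --pt "0 0 32.7 322 154.6 -132 -1" --pt "0 0 32.7 322 154.6 -132 -1" --pt "0 0 32.7 322 154.6 -132 -1"

```text
time_s: 5.15
ee_pos: [527.9, 26.4, 250.0]
ee_rot: [-180.0, 0.0, 67.3]
force: [0.6, 0.2, -2.6]
gripper_width: 42.1
gripper_force: 25.0
```

Run:
```python
from h import *
s=state(); i=grab_frame("wrist")[:,:,::-1]; cv2.imwrite("pics/w2.png",i); print(s['time_s'],s['ee_pos'],s['ee_rot'],s['force'],s['gripper_width'])
np.save("w2.npy",np.r_[s['ee_pos'],s['ee_rot']])
```

```text
5.15 [527.85335069  26.36399208 249.96255308] [-1.79995824e+02  2.96342281e-02  6.72523153e+01] [ 0.56834548  0.22135193 -2.61525347] 42.102997718110515
```

View pics/w2.png

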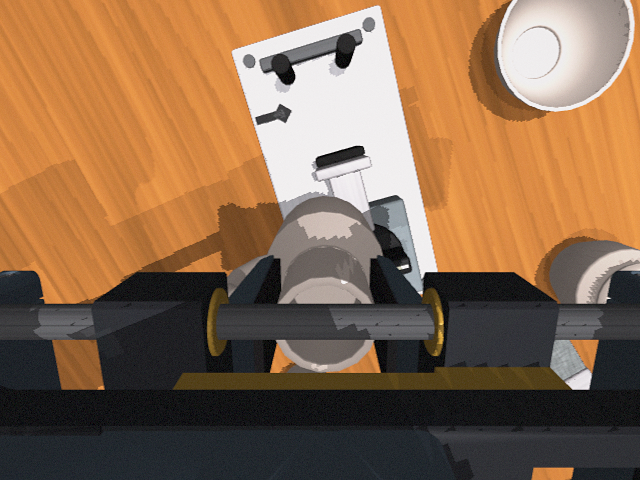

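The wrist view shows the cradle clearly. Post tops are at about (280,63) and (346,41), and the arrow runs from its tail at (257,120) to its tip at (291,114). The plate corners are at (233,50) and (379,6), the pad is at (316..368,152..165), and the jug is held upright at the bottom. Next I fit the clamp pose with these.

Run:
```python
from h import *
from scipy.optimize import least_squares
np.set_printoptions(precision=1,suppress=True)
v=np.load("w2.npy"); W=cam("wrist",dict(ee_pos=v[:3],ee_rot=v[3:])); T=cam("top");S=cam("side")
f=lambda p,x,y:((p[0]+.5)*.36+x-.5,(p[1]+.5)*.36+y-.5)
tc=lambda u,v:f((u-400,v),260,196); sc=lambda u,v:f((u-400,v-300),250,212)
for n,p,q in [("post-",(280,63),(455,138)),("post+",(346,41),(461,70)),("tip",(291,114),(497,160)),("tail",(257,120),(494,200)),("c-",(233,50),(414,200)),("c+",(379,6),(435,33))]:
    print(n,*tri((W,p),(T,tc(*q))),"W@z",atz(W,p,85 if n[0]=='p' else 20)[:2])
# joint fit: x,y,yaw, cradle yc
obs=[(W,(233,50),'c-'),(W,(379,6),'c+'),(W,(280,63),'p-'),(W,(346,41),'p+'),(W,(291,114),'t'),(W,(257,120),'l'),
(T,tc(414,200),'c-'),(T,tc(435,33),'c+'),(T,tc(768,67),'d+'),(T,tc(753,234),'d-'),(T,tc(461,70),'p+'),(T,tc(455,138),'p-'),(T,tc(497,160),'t'),(T,tc(494,200),'l'),
(S,sc(680,364),'d-'),(S,sc(422,557),'c+'),(S,sc(483,476),'p+'),(S,sc(548,490),'p-'),(S,sc(570,521),'t'),(S,sc(611,528),'l')]
def pt(k,yc): return {'c-':(-75,150,20),'c+':(75,150,20),'d+':(75,-150,20),'d-':(-75,-150,20),'p-':(-28,yc+31,85),'p+':(28,yc+31,85),'t':(-40,yc,20),'l':(-76,yc,20)}[k]
def w(p,L): c,s=np.cos(p[2]),np.sin(p[2]); return np.array([p[0]+c*L[0]-s*L[1],p[1]+s*L[0]+c*L[1],L[2]])
def res(p): return np.concatenate([proj(C,w(p,pt(k,p[3])))[0]-q for C,q,k in obs])
for sel in (None,'W','T','S'):
    m=[True]*len(obs) if sel is None else [o[0] is {'W':W,'T':T,'S':S}[sel] for o in obs]
    r=least_squares(lambda p:res(p)[np.repeat(m,2)],[558,50,-.125,80],loss='soft_l1')
    print(sel,r.x[:2],np.degrees(r.x[2]),r.x[3],"cradle",w(r.x,(0,r.x[3],20)))
    if sel is None: print(res(r.x).reshape(-1,2))
```

```text
post- [546.1 162.   95. ] 2.5833709082704397 W@z [544.1 162.1]
post+ [604.8 159.6  73.5] 3.173550887227252 W@z [600.1 156.5]
tip [534.  130.6  30.4] 3.070744774232262 W@z [532.8 128.7]
tail [499.9 136.3  28. ] 0.5950787291029177 W@z [498.7 136.7]
c- [503.  209.4   3.3] 0.23817826398132663 W@z [504.9 204.4]
c+ [654.  190.1  -0.2] 0.23356325841091197 W@z [649.  185.4]
None [559.   47.2] -7.027376760308211 81.79359706498764 cradle [569.  128.4  20. ]
[[-2.2 -0. ]
 [ 2.2 -3. ]
 [ 0.8 -1. ]
 [ 1.   0.7]
 [-5.  -3.1]
 [-5.   1.1]
 [ 0.9 -0.4]
 [ 0.4 -0.6]
 [ 1.3 -0.6]
 [ 1.5 -0.2]
 [ 1.6  2.3]
 [ 1.   1.6]
 [ 0.4  2.6]
 [-0.1  2.9]
 [-0.8 -0.7]
 [-2.1 -1.4]
 [-1.2  0.2]
 [-0.8 -0. ]
 [ 1.4  0.4]
 [ 1.4  0.9]]
W [559.6  45.4] -6.677005796215908 83.30856768131008 cradle [569.3 128.1  20. ]
T [561.   49.4] -7.690675567471315 81.38440176539982 cradle [571.9 130.1  20. ]
S [557.9  49.6] -7.077060388373853 78.39519868056935 cradle [567.5 127.4  20. ]
```

The fits agree within about 2 mm: cradle at (569.3,128.4), clamp yaw about -7.0°. I aim 4 mm short of the posts to leave clearance on both sides, and descend to about 12 mm above the plate for a check.

>>> carry_out --pt "0 0 0 15 0 0 -1" --pt "0 0 0 40 0 0 -1" --pt "0 0 0 70 0 0 -1" --pt "0 0 0 92 0 0 -1" --pt "0 0 0 103 0 0 -1" --pt "0 0 0 106.3 0 0 -1" --pt "0 0 0 106.3 0 12 -1" --pt "0 0 0 106.3 0 35 -1" --pt "0 0 0 106.3 0 60 -1" --pt "0 0 0 106.3 0 80 -1" --pt "0 0 0 106.3 0 93 -1" --pt "0 0 0 106.3 0 100 -1" --pt "0 0 0 106.3 0 100 -1" --pt "0 0 0 106.3 0 100 -1"

```text
time_s: 6.6
ee_pos: [569.7, 125.3, 150.7]
ee_rot: [179.9, -0.0, 67.3]
force: [0.8, -0.5, -2.9]
gripper_width: 41.8
gripper_force: 25.0
```

Run:
```python
from h import *
s=state(); i=grab_frame("wrist")[:,:,::-1]; j=grab_frame("top")[:,:,::-1]; k=grab_frame("side")[:,:,::-1]
for n,a in (("w3",i),("t3",j),("s3",k)): cv2.imwrite(f"pics/{n}.png",a)
print(s['time_s'],s['ee_pos'],s['ee_rot'],s['force']); np.save("w3.npy",np.r_[s['ee_pos'],s['ee_rot']])
c=lambda im,x,y,w,h: cv2.resize(im[y:y+h,x:x+w],(400,300),interpolation=cv2.INTER_CUBIC)
cv2.imwrite("pics/m3.png",np.vstack([np.hstack([c(i,160,120,320,240),c(j,240,196,144,108)]),np.hstack([c(k,230,212,144,108),c(k,262,212,80,60)])]))
```

```text
6.6 [569.73929757 125.26194765 150.7055541 ] [ 1.79920422e+02 -4.48071772e-02  6.72939308e+01] [ 0.80068231 -0.5237864  -2.85387142]
```

View pics/m3.png

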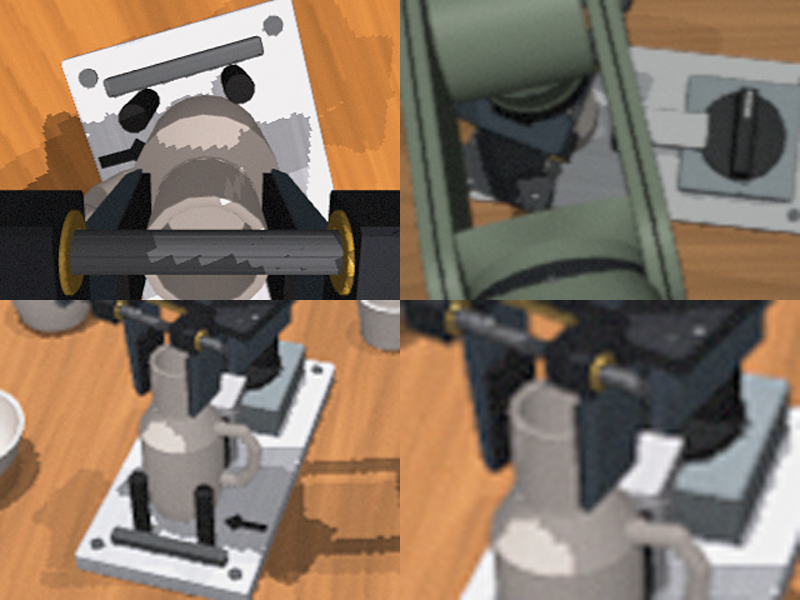

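The jug hangs between the posts and the jaw, with its handle on the arrow's side. I'll compare predicted side-view features with the picture, drawn as an overlay.

Run:
```python
from h import *
S=cam("side"); v=np.load("w3.npy"); W=cam("wrist",dict(ee_pos=v[:3],ee_rot=v[3:]))
ks=cv2.imread("pics/s3.png"); kw=cv2.imread("pics/w3.png"); t=np.linspace(0,2*np.pi,60); zb=v[2]-118
def draw(C,k,bx,f,yaw,x,y):
    j=cv2.resize(k[bx[1]:bx[1]+bx[3],bx[0]:bx[0]+bx[2]],(400,300),interpolation=cv2.INTER_CUBIC); a=np.radians(yaw); f=400/bx[2]
    pl=lambda P,c: cv2.polylines(j,[((proj(C,P)-bx[:2]+.5)*f).astype(int)],False,c,1)
    for r,z in [(21,153),(21,112),(34,85),(34,22)]: pl(np.c_[x+r*np.cos(t),y+r*np.sin(t),0*t+z+zb],(0,0,255))
    R=np.array([[30,90.5],[55,90.5],[62.5,80],[62.5,45],[30,33]])
    pl(np.c_[x+R[:,0]*np.cos(a),y+R[:,0]*np.sin(a),R[:,1]+zb],(255,0,0))
    cv2.putText(j,f"{yaw}",(5,290),0,.6,(0,0,0)); return j
b=(270,225,60,45+0)
b=(266,222,72,54+0); b=(266,220,80,60)
g=[draw(S,ks,b,0,y,569.7,125.3) for y in (167,173,179)]+[draw(W,kw,(200,180,160,120),0,173,569.7,125.3)]
cv2.imwrite("pics/ov3.png",np.vstack([np.hstack(g[:2]),np.hstack(g[2:])]))
```

```text
(no output)
```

View pics/ov3.png

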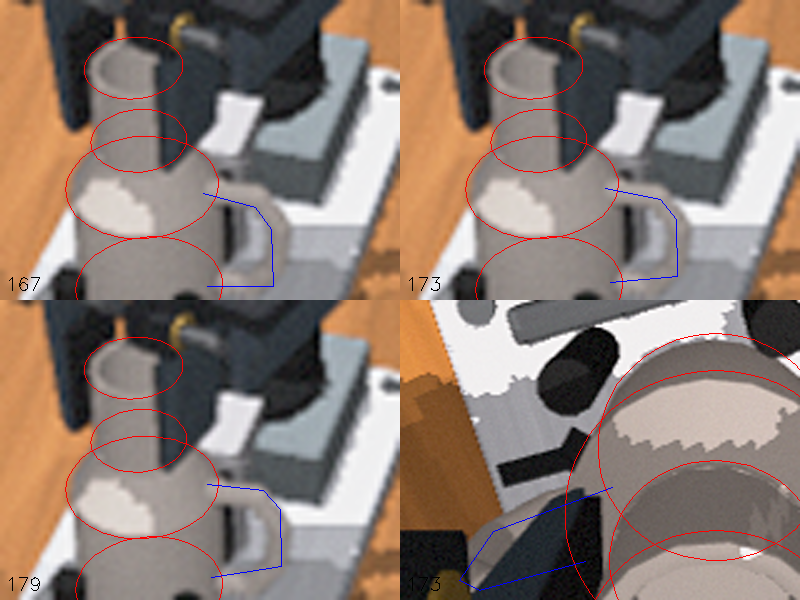

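The overlay at 173° matches the handle and belly to within a couple of mm, so the jug is aligned. I lower it gently.

>>> carry_out --pt "0 0 0 0 0 2 -1" --pt "0 0 0 0 0 4 -1" --pt "0 0 0 0 0 6 -1" --pt "0 0 0 0 0 8 -1" --pt "0 0 0 0 0 9 -1" --pt "0 0 0 0 0 10 -1" --pt "0 0 0 0 0 10.5 -1" --pt "0 0 0 0 0 11 -1" --pt "0 0 0 0 0 11 -1" --pt "0 0 0 0 0 11 -1"

```text
time_s: 7.75
ee_pos: [569.2, 125.4, 139.0]
ee_rot: [180.0, -0.0, 67.3]
force: [0.8, -0.2, -2.9]
gripper_width: 41.9
gripper_force: 25.0
```

>>> carry_out --pt "0 0 0 0 0 0.4 -1" --pt "0 0 0 0 0 0.8 -1" --pt "0 0 0 0 0 1.2 -1" --pt "0 0 0 0 0 1.2 -1" --pt "0 0 0 0 0 1.2 -1"

```text
time_s: 8.25
ee_pos: [569.2, 125.4, 138.0]
ee_rot: [180.0, -0.0, 67.3]
force: [-0.9, -0.2, -0.0]
gripper_width: 42.3
gripper_force: 25.0
```

>>> carry_out --pt "0 0 0 0 0 0.4 -1" --pt "0 0 0 0 0 0.4 -1" --pt "0 0 0 0 0 0.4 -1"

```text
time_s: 8.55
ee_pos: [569.3, 125.4, 138.0]
ee_rot: [180.0, -0.0, 67.3]
force: [-2.2, -0.2, 4.7]
gripper_width: 41.9
gripper_force: 25.0
```

Contact is confirmed at +4.7 N. I release and rise.

>>> carry_out --pt "0 0 0 0 0 0 -0.02" --pt "0 0 0 0 0 0 0.1" --pt "0 0 0 0 0 0 0.3" --pt "0 0 0 0 0 0 0.6" --pt "0 0 0 0 0 0 0.6" --pt "0 0 0 0 0 0 0.6" --pt "0 0 0 0 0 0 0.6" --pt "0 0 0 0 0 -8 0.6" --pt "0 0 0 0 0 -25 0.6" --pt "0 0 0 0 0 -50 0.6" --pt "0 0 0 0 0 -80 0.6" --pt "0 0 0 0 0 -105 0.6" --pt "0 0 0 0 0 -120 0.6" --pt "0 0 0 0 0 -120 0.6"

```text
time_s: 9.95
ee_pos: [570.5, 125.7, 260.6]
ee_rot: [179.7, -0.2, 67.3]
force: [0.6, 0.0, 0.2]
gripper_width: 73.0
gripper_force: 0.0
```

>>> carry_out --pt "0 0 -8 -15 4 0 0.6" --pt "0 0 -16 -40 11 0 0.6" --pt "0 0 -24 -70 19 0 0.6" --pt "0 0 -32 -100 27 0 0.6" --pt "0 0 -40 -125 34 10 0.6" --pt "0 0 -48 -142 38 20 0.6" --pt "0 0 -56 -151 40.7 28 0.6" --pt "0 0 -64 -151 40.7 28 0.6" --pt "0 0 -72 -151 40.7 28 0.6" --pt "0 0 -80 -151 40.7 28 0.6" --pt "0 0 -88 -151 40.7 28 0.6" --pt "0 0 -96 -151 40.7 28 0.6" --pt "0 0 -102 -151 40.7 28 0.6" --pt "0 0 -105.7 -151 40.7 28 0.6" --pt "0 0 -105.7 -151 40.7 28 0.6" --pt "0 0 -105.7 -151 40.7 28 0.6"

```text
time_s: 11.55
ee_pos: [548.1, -29.6, 228.7]
ee_rot: [-180.0, -0.1, 172.9]
force: [-0.3, -0.4, 0.8]
gripper_width: 72.6
gripper_force: 0.0
```

Run:
```python
from h import *
s=state(); i=grab_frame("wrist")[:,:,::-1].copy(); k=grab_frame("side")[:,:,::-1]; cv2.imwrite("pics/w4.png",i); cv2.imwrite("pics/s4.png",k)
print(s['time_s'],s['ee_pos'],s['ee_rot'],s['gripper_width']); np.save("w4.npy",np.r_[s['ee_pos'],s['ee_rot']])
C=cam("wrist",s)
a=np.radians(-7)
p=np.array([[548.5+r*np.cos(a),-29.5+r*np.sin(a),103] for r in (-36,36)]); print(proj(C,p), proj(C,[[569.2,125.4,173]]))
i=cv2.resize(i[0:340],(800,425)); i=np.vstack([i,cv2.resize(k[235:319,150:534],(800,175))]) if 0 else i
cv2.imwrite("pics/w4c.png",i)
```

```text
11.55 [548.09346922 -29.61093422 228.70185043] [-1.79993569e+02 -6.84899015e-02  1.72928156e+02] 72.64387318969682
[[325.30129663 187.63520831]
 [325.31818579 274.90949006]] [[575.16901054 260.42213898]]
```

View pics/w4c.png

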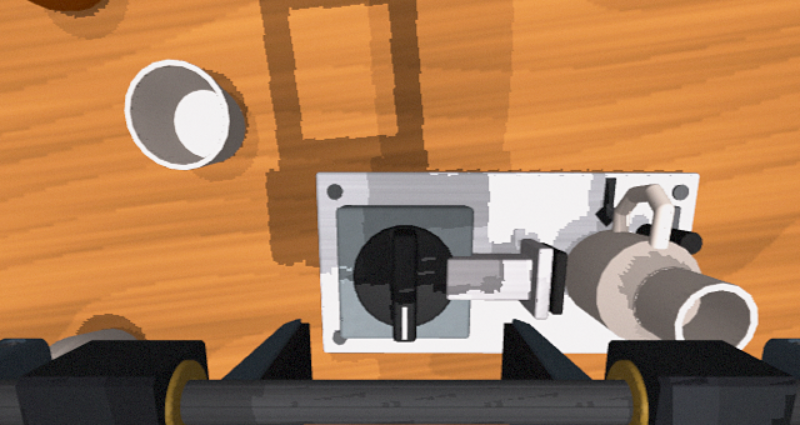

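The wrist view shows the jug standing in the cradle with its handle on the arrow's side, handle loop top at about (645,190) in this 1.25x view. The jaw is open and the knob bar runs from (404,227) to (403,341). The fingers straddle the bar. I'll check numerically.

Run:
```python
from h import *
np.set_printoptions(precision=1,suppress=True)
v=np.load("w4.npy"); C=cam("wrist",dict(ee_pos=v[:3],ee_rot=v[3:])); S=cam("side"); T=cam("top")
for y in (168,173,178):
    a=np.radians(y); R=np.array([[34,90.5],[55,90.5],[62.5,80],[62.5,45]]); print(y,(proj(C,np.c_[569.2+R[:,0]*np.cos(a),125.4+R[:,0]*np.sin(a),R[:,1]+20])*1.25).tolist())
print("rim",proj(C,[[569.2,125.4,173]])*1.25,"arrow tip",proj(C,[[533,131,20]])*1.25)
f=lambda p:((p[0]+.5)/1.25-.5,(p[1]+.5)/1.25-.5)
for p in ((404,230),(403.5,306),(403.5,338)): print(atz(C,f(p),103))
sc=lambda u,v:((u-400+.5)*.36+249.5,(v-300+.5)*.36+211.5); tc=lambda u,v:((u-400+.5)*.36+259.5,(v+.5)*.36+195.5)
print(tri((C,f((404,228))),(T,tc(685,176)),(S,sc(622,325))),tri((C,f((403.5,306))),(T,tc(692,92)),(S,sc(549,320))))
```

```text
168 [[667.0876014581584, 242.03641540405187], [674.7681485981752, 207.24573518329856], [668.1298169414633, 194.0123069384846], [640.8945765641442, 192.55416314380383]]
173 [[662.2670520013344, 241.82699077995602], [666.8320555329922, 206.894965341883], [659.3684639516397, 193.62262403499193], [633.0400844591422, 192.2047734821443]]
178 [[657.3912919451207, 242.04038791799223], [658.8034810516803, 207.25280503495418], [650.5079791326491, 194.02033293013162], [625.1060380465077, 192.56137627199595]]
rim [[719.  325.5]] arrow tip [[604.4 224.1]]
[509.7 -26.5 103. ]
[558.3 -32.8 103. ]
[580.  -35.5 103. ]
(array([510. , -24.8, 111.5]), np.float64(2.689714660182561)) (array([573.5, -32.9, 100.8]), np.float64(14.159914279262173))
```

The handle matches 173° within about 1°. The knob bar's middle is near (546.5,-30.7), at -7.2°. I narrow the fingers, descend and grip the bar.

>>> carry_out --pt "0 0 0 1.2 -1 20 -0.12" --pt "0 0 0 1.2 -1 50 -0.12" --pt "0 0 0 1.2 -1 85 -0.12" --pt "0 0 0 1.2 -1 110 -0.12" --pt "0 0 0 1.2 -1 125 -0.12" --pt "0 0 0 1.2 -1 138 -0.12" --pt "0 0 0 1.2 -1 148 -0.12" --pt "0 0 0 1.2 -1 156 -0.12" --pt "0 0 0 1.2 -1 156 -0.12" --pt "0 0 0 1.2 -1 156 -0.12"

```text
time_s: 12.65
ee_pos: [547.5, -30.5, 73.7]
ee_rot: [-180.0, 0.0, 173.0]
force: [0.1, -0.3, -0.3]
gripper_width: 40.1
gripper_force: 0.0
```

>>> carry_out --pt "0 0 0 0 0 0 -0.4" --pt "0 0 0 0 0 0 -0.6" --pt "0 0 0 0 0 0 -1" --pt "0 0 0 0 0 0 -1" --pt "0 0 0 0 0 0 -1" --pt "0 0 0 0 0 0 -1" --pt "0 0 0 0 0 0 -1" --force 30

```text
time_s: 13.35
ee_pos: [547.3, -30.8, 73.7]
ee_rot: [-180.0, 0.0, 173.0]
force: [-1.2, -1.8, 4.4]
gripper_width: 15.9
gripper_force: 30.0
```

The bar is gripped at 15.9 mm. I turn clockwise past the hump.

>>> carry_out --pt "0 0 4 0 0 0 -1" --pt "0 0 8 0 0 0 -1" --pt "0 0 12 0 0 0 -1" --pt "0 0 16 0 0 0 -1" --pt "0 0 20 0 0 0 -1" --pt "0 0 24 0 0 0 -1" --pt "0 0 28 0 0 0 -1" --pt "0 0 32 0 0 0 -1" --pt "0 0 36 0 0 0 -1" --pt "0 0 40 0 0 0 -1" --pt "0 0 44 0 0 0 -1" --pt "0 0 48 0 0 0 -1" --pt "0 0 52 0 0 0 -1" --pt "0 0 56 0 0 0 -1" --pt "0 0 60 0 0 0 -1" --pt "0 0 64 0 0 0 -1" --pt "0 0 68 0 0 0 -1" --pt "0 0 71 0 0 0 -1" --pt "0 0 74.5 0 0 0 -1" --pt "0 0 74.5 0 0 0 -1" --force 45

```text
time_s: 15.35
ee_pos: [548.4, -29.7, 73.7]
ee_rot: [179.8, -0.0, 98.5]
force: [2.6, 2.7, 2.2]
gripper_width: 15.8
gripper_force: 45.0
```

```bash
python3 -c "
from workcell import state
s=state();print(s['ee_rot'],s['force'],s['torque'],s['gripper_width'])"
```

```text
[ 1.79834771e+02 -2.87957722e-02  9.85362261e+01] [2.587452   2.70108951 2.16465128] [ 0.30518391 -0.48370824 -0.17992537] 15.807362684317892
```

The torque now pulls clockwise, so the knob is past its hump. I nudge it a little further, release, rise and look.

>>> carry_out --pt "0 0 1 0 0 0 -1" --pt "0 0 1.5 0 0 0 -1" --pt "0 0 1.5 0 0 0 -1" --pt "0 0 1.5 0 0 0 -0.5" --pt "0 0 1.5 0 0 0 -0.3" --pt "0 0 1.5 0 0 0 -0.12" --pt "0 0 1.5 0 0 0 -0.12" --pt "0 0 1.5 0 0 0 -0.12" --pt "0 0 1.5 0 0 -10 -0.12" --pt "0 0 1.5 0 0 -30 -0.12" --pt "0 0 1.5 0 0 -60 -0.12" --pt "0 0 1.5 0 0 -95 -0.12" --pt "0 0 1.5 0 0 -130 -0.12" --pt "0 0 1.5 0 0 -157 -0.12" --pt "0 0 1.5 0 0 -157 -0.12"

```text
time_s: 16.85
ee_pos: [549.5, -30.7, 235.5]
ee_rot: [179.5, 0.1, 97.0]
force: [1.1, 0.5, 0.1]
gripper_width: 40.2
gripper_force: 0.0
```

>>> carry_out --pt "0 0 -8 -20 -5 -10 -0.12" --pt "0 0 -16 -50 -10 -20 -0.12" --pt "0 0 -24 -80 -15 -20 -0.12" --pt "0 0 -32 -80 -15 -20 -0.12" --pt "0 0 -40 -80 -15 -20 -0.12" --pt "0 0 -48 -80 -15 -20 -0.12" --pt "0 0 -56 -80 -15 -20 -0.12" --pt "0 0 -64 -80 -15 -20 -0.12" --pt "0 0 -72 -80 -15 -20 -0.12" --pt "0 0 -76 -40 -5 -20 -0.12" --pt "0 0 -76 0 0 -20 -0.12" --pt "0 0 -76 30 0 -20 -0.12" --pt "0 0 -76 30 0 -20 -0.12" --pt "0 0 -76 30 0 -20 -0.12"

```text
time_s: 18.25
ee_pos: [543.1, -0.5, 249.8]
ee_rot: [-180.0, -0.1, 173.1]
force: [0.4, 0.3, -0.8]
gripper_width: 40.1
gripper_force: 0.0
```

Run:
```python
from h import *
s=state(); i=grab_frame("wrist")[:,:,::-1]; k=grab_frame("side")[:,:,::-1]
print(s['time_s'],s['ee_pos'],s['ee_rot'],s['force']); np.save("w5.npy",np.r_[s['ee_pos'],s['ee_rot']]); cv2.imwrite("pics/w5.png",i); cv2.imwrite("pics/s5.png",k)
cv2.imwrite("pics/m5.png",np.hstack([cv2.resize(i[60:330,220:640],(420,270)),cv2.resize(k[210:330,240:380],(315,270),interpolation=cv2.INTER_CUBIC)]))
```

```text
18.25 [ 5.43057205e+02 -5.16838816e-01  2.49818570e+02] [-1.79950767e+02 -5.89110438e-02  1.73095894e+02] [ 0.35484006  0.29759975 -0.76772812]
```

View pics/m5.png

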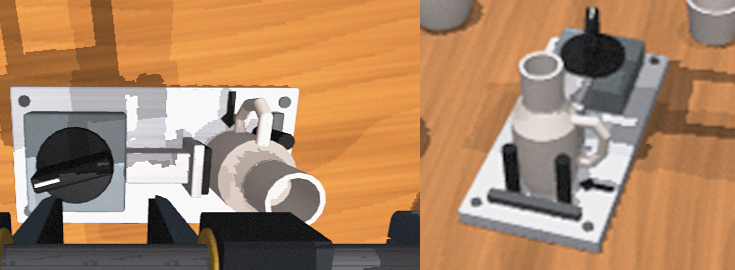

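The view shows the bar turned about 74° from (35,185) to (112,160), with the pad against the jug, the jug upright against the posts and the handle over the arrow. One numeric check of the handle and knob angles.

Run:
```python
from h import *
np.set_printoptions(precision=0,suppress=True)
v=np.load("w5.npy"); C=cam("wrist",dict(ee_pos=v[:3],ee_rot=v[3:])); o=np.array([220,60])
print("rim",proj(C,[[569.4,128.2,173]])-o)
for y in (163,168,173,178,183):
    a=np.radians(y); R=np.array([[34,90.5],[55,90.5],[62.5,80],[62.5,45]]); print(y,(proj(C,np.c_[569.4+R[:,0]*np.cos(a),128.2+R[:,0]*np.sin(a),R[:,1]+20])-o).tolist())
for k in (60,74.5,80):
    a=np.radians(-7-k); print(k,(proj(C,[[547.5+r*np.cos(a),-30.5+r*np.sin(a),103] for r in(-36,36)])-o).tolist())
```

```text
rim [[296. 204.]]
163 [[271.4200848033284, 141.50805364502384], [278.6996158173618, 116.16829758878032], [275.6681113495123, 106.17373321508731], [259.1014797751679, 104.0102564328358]]
168 [[267.9005234610198, 141.03158996997712], [272.9157071632029, 115.3724702722534], [269.26864391476784, 105.28804769350057], [253.31661941658245, 103.20969537894985]]
173 [[264.3187827663338, 140.8660012805292], [267.02643381466606, 115.0961113147516], [262.7535152039628, 104.98058774005], [247.43299471121327, 102.93182808580846]]
178 [[260.70425796904794, 141.01273673590126], [261.08239050851523, 115.34184276264841], [256.17937511738523, 105.2543318994044], [241.50114637644873, 103.17929032077438]]
183 [[257.086632404968, 141.47049370595855], [255.1346947417353, 116.10728316206905], [249.6034488163325, 106.10656704633891], [235.5720750181584, 103.94968484578669]]
60 [[107.564636400209, 155.06373698906302], [36.11778249187341, 195.41521340775824]]
74.5 [[111.62341764802312, 164.70601342340626], [31.676724548970412, 186.1589690587615]]
80 [[112.48411143064732, 168.54714260854317], [30.62546245600649, 182.40693966098053]]
```

The handle fits 173° and the knob fits 74.5° (1.30 rad). The gripper is clear of everything, so I hand the job in.

```bash
python3 -c "
from workcell import workorder
print(workorder.job_done())"
```

```text
the job is handed in; nothing more can be done
None
```

The white jug stands upright in the cradle with its handle at the index mark to within about 2°, the knob is turned to about 74.5° (1.30 rad) so the jaw holds the jug, and I handed the job in with 18.3 s of the 56 s used; no verdict came back.

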